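# Seat a board in the dowel borer and clamp it through the guard window

## Robot

A 6-joint arm with a two-finger parallel gripper is mounted at the origin on the work surface. World frame = base frame: x ahead of the robot, y to its left, z up, the work surface at z = 0. Lengths are in m, angles in rad, forces in N, time in s.
With the tool pointing down it reaches from about 0.35 to 0.775 m from the base axis. Payload 5.5 kg.
Tool frame: the origin (TCP) lies on the front face of the gripper's body, between the roots of the fingers; the fingertips stand 73 mm ahead of it and the grasp point (between the pads) lies 54 mm ahead of it (grasp_offset is the distance from the TCP to the grasp point, in m); z points along the fingers, y is the line along which they close (so a half turn about z gives the same grasp; the last joint's range is limited). The gripper opens to 85 mm and grips with 20 to 120 N. Pads are 22 mm wide; open, the fingers measure 114 mm over their backs; the gripper's body (76 mm by 85 mm) begins 54 mm behind the grasp point. The pads swing forward as they close: fully open they stand 13 mm farther back than shut.
Start: joints at [-0.14, 0.313, 0.046, 1.304, 0, 1.431], TCP at [0.575, -0, 0.304] pointing down, gripper open.
Joint ranges: [-2.76, 2.76], [-0.86, 1.69], [-1.03, 1.26], [-2.2, 2.34], [-1.47, 1.5], [-3.14, 3.14]. Speed limits (rad/s): [2.57, 2.57, 3.14, 3.14, 3.14, 3.14].

## Interface

Orientations are given as a unit quaternion [w, x, y, z].
In Python, from bench import * gives the robot as it stands.
- The arm moves only by the shell command python3 -m handwheel 'ROWS' [OPENING]. ROWS is JSON, a list of rows, each a list of 4 numbers: the shift along the tool's x, y, z scaled (see below), then the turn about the tool's z scaled (see below). In form: [[dx, dy, dz, twist], ...]. A call has 1 to 8 rows; each row is the pose to reach, as a shift and turn from the pose commanded when the call began, along the tool's axes at that moment, turning the shorter way round; what a row does not reach only later rows make up. The controller multiplies each number of a shift by 300 mm and each number of a turn by pi rad. A row lasts 1/8 s, in which the tool goes at most 62.5 mm and 10.7 degrees, less where a joint would pass 70% of its speed; a pose out of reach is approached as far as the arm can. A call with a number of a shift or a turn outside -1 to 1 is refused whole. A call with a gripper value outside its range is refused whole. OPENING is the gripper command: -1 is shut, 1 is fully open, values between are in proportion, set as the call begins (- or left out, the last holds). The fingers move at their own pace and stop on an object; the grip force is fixed at half the most. Time passes only in rows, so rows that repeat a pose let the fingers close. It gives the time, the measured TCP pose, the force, the opening and the grip force at its end, in the units of the state.
- read_state(): the state, without advancing time (a new reading comes with each control period).
- camera(name): name is "scene" or "side" or "wrist"; returns a dict with "pixels" (420x560x3 uint8, red, green, blue), "depth" (420x560 float32, m along the optical axis (not along the pixel's ray), 0 where there is no reading), "fovy" (degrees; the focal length in pixels is half the picture's height over the tangent of half this angle, whatever the lens; pixels are square), "cx", "cy" (the principal point, pixels), "dist" ([k1, k2, p1, p2, k3] as OpenCV has them; the pictures are not rectified), "origin" and "rotation" of the camera in the world. Camera axes: x right, y down, z forward; pixel columns grow to the right and rows downward; lengths in m; the calibration is good to about 2 mm. A picture is of the moment at which its call begins.
- finish_job(): hands the job in; it is judged then, once.
Trained networks look in the newest picture that a camera, given by its name, has taken for a name from the list of things; names that differ only in an ending like _2 or _b are one class to them, and where a whole thing is asked for, a point or a joint stands for the part that bears it (a point fixed in the world has none). Each returns a list of dicts, best first, with "score" (0 to 1); they miss things now and then, are a little off and sometimes report something else, mostly with a low value. They report only what shows in the picture. A call takes as long as a camera call. They do not tell look-alikes from the thing itself.
- boxes_of(camera, query): "rect" ([left, top, right, bottom] in pixels, round what is visible of it).
- pinpoint(camera, query): "point" ([column, row] in pixels: a listed point, or the origin of a listed thing).
The state is a dict: "clock": time; "joints": joint angles; "qd": joint speeds; "joint_efforts": joint torques, N m; "position": TCP position; "eef_rot": TCP orientation; "force": force on the tool from outside, world axes, zero at the start; "moment": the same for the moment, N m; "gripper_width": opening from 0.0 (shut) to 1.0 (fully open); "grasp_force": force on a finger pad.
Only numpy, scipy, OpenCV 4.12 (cv2) and the standard library are available. Lean on these libraries where they do the work, as an engineer would, in place of code of your own. Each camera call takes 0.05 s, during which the arm holds its last target. There are 200 camera calls.

## Task

Get the pine board ready for boring: push its near end until the board is fully home against the fence, then reach down through the window of the guard and press the toggle clamp's handle fully down, so that the pad holds the board there. Do not touch the guard or its window frame, do not lift the board, and leave the bottle, the sanding block, the paint tray and the brush where they are.

Things in the scene. Friction and masses are not known exactly. Their poses are not given: they have to be found in the camera images.
- borer: dowel-boring machine, fixed: 20 mm grey base with bed, fence, motor, clamp. Origin: on the table, under the centre of the board's place when home. x: the way the board is pushed (from the robot), y left, z up. In mm here: base x -90 to 165, y -85 to 235 and on to x 380, y -85 to 120; bed top 20 up; rails 12 high, channel 103 wide (y -51.5 to 51.5); fence face at x 100
- fence_stop (a point): middle of the fence's face (turned to the robot), 29 mm above the table, 100 mm ahead of the borer's origin
- board: loose pine board 200 (x) x 100 (y) x 18 mm, about 0.2 kg, flat on the bed between the rails, 25 to 55 mm short of the fence. Origin: centre of its underside; x along its length, to the fence. Slides with 1 to 3 N until its far end meets the fence. Its near end juts out in front of the base and, when home, still stands 70 mm in front of the guard
- guard: fixed guard over bed and clamp, not to be touched: 20 mm aluminium profile, clear panels on top and all round. Origin and axes as the borer's; it covers x -30 to 150, y -80 to 230 mm and is 115 mm high (window trim 117, screw heads 118). The board passes under its front panel
- window (a point): centre of the hand window in the guard's top, at the upper face of its 12 mm wide dark steel trim, 117 mm above the table; borer x 40, y 145 mm. Opening: 90 mm along the borer's x, 100 mm along its y
- grip (a point): place to press: top of the clamp handle, 65 mm from its pivot, below the window and within 10 mm of its centre in plan. The handle is a rubber-sleeved bar 16 mm thick pointing along the borer's +y, sleeve 32 to 100 mm from the pivot. This point is 97 to 103 mm above the table at the start, 80 mm when home (37 mm below the window's upper face)
- handle (a joint): angle of the clamp handle (rad): 0 fully open (raised 21 degrees), 0.36 fully home on its stop (level); starts at 0 to 0.08. The tip goes down as it grows. Pressing at the grip takes about 5 to 7 N up to the stop; it stays where it is left. It moves the clamp arm with it
- pad: sprung rubber pad, 20 mm across, on the clamp arm above the board (borer x 40, y 20 mm): clear of the board while the handle is up, presses it with about 4 N when home. This body's origin is the arm's pivot (borer x 40, y 75 mm), not the pad
- bottle: full water bottle, 64 mm across, 200 mm tall, standing on the table left of the machine; origin under its centre
- sanding_block: cork sanding block 60 x 100 x 35 mm on the table in front of the machine, left of the board; origin under its centre
- tray: black roller tray 240 x 140 x 45 mm on the table right of the machine; origin under its centre
- brush: paint brush lying on the table right of the board; origin under its middle
There are look-alikes about, which are no part of the job. Several things have the shape of the board; the one meant has the colours described above.

How it is judged:
By the outcome, as a careful person would: the job done as asked, in the order asked, and still so for the second after the job is handed in, with the robot touching nothing.
It also fails if it takes over 54 s, if anything falls off the work surface, if the arm or the gripper's body presses on something with over 40 N, if the wrist force passes 120 N, or if a joint passes its speed limit or range.

## Working session

There is one attempt and no reset: what is moved stays moved. The work goes in short steps, Python scripts to look and compute and a shell command to move; the robot and the scene stay as the last step left them, time stands still between calls to the robot, and variables do not carry over. Pictures are saved under pics/ and viewed, at most 10 in all, crops included, and the job is handed in when it is done.

```bash
mkdir -p pics; cat > h.py <<'E'
from bench import *
import numpy as np, cv2
def K(c):
    f=210/np.tan(np.radians(c['fovy'])/2); return np.array([[f,0,c['cx']],[0,f,c['cy']],[0,0,1.]])
def ray(c,p):
    u=cv2.undistortPoints(np.array([[p]],float),K(c),np.array(c['dist'],float))[0,0]
    return np.array([u[0],u[1],1.])
def at_z(c,p,z):
    d=np.array(c['rotation'])@ray(c,p); o=np.array(c['origin']); return o+d*(z-o[2])/d[2]
def at_d(c,p):
    r,q=int(round(p[1])),int(round(p[0])); w=c['depth'][max(r-1,0):r+2,max(q-1,0):q+2]; w=w[w>0]
    return np.array(c['origin'])+np.array(c['rotation'])@(ray(c,p)*np.median(w)) if w.size else None
def proj(c,P):
    R=np.array(c['rotation']); v=(np.atleast_2d(P)-c['origin'])@R
    return cv2.projectPoints(v,np.zeros(3),np.zeros(3),K(c),np.array(c['dist'],float))[0][:,0]
def save(c,n): cv2.imwrite('pics/'+n,c['pixels'][:,:,::-1])
E
python3 - <<'E'
from h import *
np.set_printoptions(precision=4,suppress=True)
s=read_state();print(s['clock'],s['position'],s['eef_rot'],s['gripper_width'])
Z=dict(window=.117,fence_stop=.029,grip=.1,board=.02,borer=0,guard=0,pad=None,bottle=0,sanding_block=0,tray=0,brush=0)
for n in('scene','side','wrist'):
    c=camera(n);save(c,n+'0.png');print(n,np.array(c['origin']))
    for q,z in Z.items():
        for r in pinpoint(n,q)[:3]:
            print(q,round(r['score'],2),np.array(r['point']).round(), at_z(c,r['point'],z) if z is not None else '',at_d(c,r['point']))
E
```

```text
0.0 [0.5746 0.     0.303 ] [-0.0007  0.7071  0.7071 -0.0005] 1.001129691457069
scene [1.1004 0.372  1.2505]Traceback (most recent call last):
  File "<stdin>", line 9, in <module>
  File "h.py", line 9, in at_z
    d=np.array(c['rotation'])@ray(c,p); o=np.array(c['origin']); return o+d*(z-o[2])/d[2]
      ~~~~~~~~~~~~~~~~~~~~~~~^~~~~~~~~
ValueError: matmul: Input operand 1 has a mismatch in its core dimension 0, with gufunc signature (n?,k),(k,m?)->(n?,m?) (size 3 is different from 4)
```

```bash
python3 -c "
import cv2,numpy as np
a=[cv2.imread('pics/%s0.png'%n) for n in('scene','side')]
print([x.shape for x in a])"
```

```text
[ WARN:0@0.022] global loadsave.cpp:275 findDecoder imread_('pics/side0.png'): can't open/read file: check file path/integrity
Traceback (most recent call last):
AttributeError: 'NoneType' object has no attribute 'shape'
```

View pics/scene0.png

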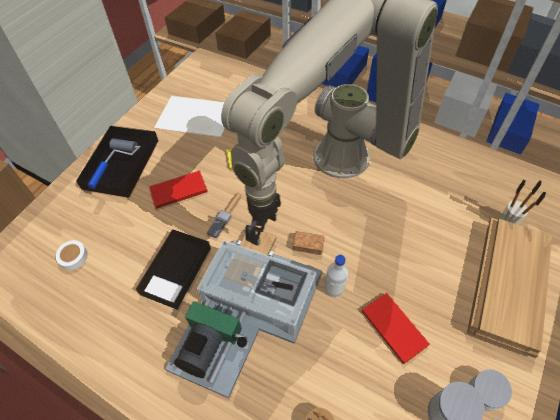

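The scene shows the machine at about (255,300), window trim at (285,285), the gripper hiding the board's near end (~(250,240)), the cork block at (308,242) and bottle at (337,275). The rotation is a quaternion, so I convert it.

```bash
sed -i "s/np.array(c\['rotation'\])/Rm(c)/" h.py; cat >> h.py <<'E'
from scipy.spatial.transform import Rotation
def Rm(c): return Rotation.from_quat(np.array(c['rotation']),scalar_first=True).as_matrix()
E
python3 - <<'E'
from h import *
np.set_printoptions(precision=4,suppress=True)
Z=dict(window=.117,fence_stop=.029,grip=.1,board=.02,borer=0,guard=0,pad=None,bottle=0,sanding_block=0,tray=0,brush=0)
for n in('scene','side','wrist'):
    c=camera(n);save(c,n+'0.png');print(n,np.array(c['origin']))
    for q,z in Z.items():
        for r in pinpoint(n,q)[:3]:
            if r['score']>.2: print(q,round(r['score'],2),np.array(r['point']).round(), at_z(c,r['point'],z) if z is not None else '',at_d(c,r['point']))
E
```

```text
scene [1.1004 0.372  1.2505]
window 0.96 [280. 283.] [0.6449 0.0902 0.117 ] [0.6371 0.0854 0.0977]
fence_stop 0.9 [230. 297.] [ 0.7275 -0.0457  0.029 ] [ 0.7539 -0.0161  0.1155]
grip 0.63 [280. 284.] [0.6429 0.0867 0.1   ] [0.6429 0.0867 0.1   ]
board 0.79 [251. 258.] [ 0.5735 -0.0627  0.02  ] [ 0.6134 -0.0298  0.1132]
board 0.72 [397. 328.] [0.5666 0.4469 0.02  ] [0.5662 0.447  0.019 ]
board 0.64 [178. 192.] [ 0.4672 -0.4484  0.02  ] [ 0.4654 -0.4507  0.0165]
borer 0.93 [244. 270.] [ 0.6164 -0.0674  0.    ] [ 0.6608 -0.0271  0.1148]
borer 0.35 [227. 217.] [ 0.4611 -0.2336  0.    ] [ 0.4714 -0.2239  0.0201]
guard 0.79 [243. 268.] [ 0.6106 -0.0722  0.    ] [ 0.6549 -0.032   0.1132]
bottle 0.69 [336. 288.] [0.5255 0.2267 0.    ] [0.5595 0.2353 0.0738]
sanding_block 0.87 [306. 247.] [0.4361 0.0718 0.    ] [0.4547 0.0802 0.035 ]
sanding_block 0.27 [334. 288.] [0.5289 0.2205 0.    ] [0.5615 0.2291 0.0713]
tray 0.62 [175. 270.] [ 0.7252 -0.2695  0.    ] [ 0.7294 -0.2624  0.0138]
brush 0.83 [227. 216.] [ 0.4571 -0.2362  0.    ] [ 0.4679 -0.226   0.021 ]
brush 0.35 [281. 285.] [0.6009 0.0666
[... 994 characters left out ...]
2543  0.008 ]
wrist [0.5756 0.0816 0.373 ]
grip 0.83 [352. 113.] [0.638  0.0865 0.1   ] [0.6382 0.0865 0.099 ]
board 0.93 [277. 239.] [ 0.5707 -0.0674  0.02  ] [ 0.5709 -0.06    0.0375]
board 0.82 [ 36. 366.] [ 0.189  -0.2858  0.02  ] [0.5039 0.0135 0.3076]
borer 0.8 [311. 229.] [ 0.6165 -0.0606  0.    ] [ 0.604  -0.0173  0.1137]
borer 0.66 [156. 125.] [0.4236 0.0752 0.    ] [0.4374 0.0758 0.0337]
sanding_block 0.7 [157. 127.] [0.4243 0.0727 0.    ] [0.4382 0.0735 0.0342]
tray 0.85 [374. 349.] [ 0.7235 -0.2647 -0.    ] [ 0.7176 -0.2509  0.0149]
brush 0.55 [207. 335.] [ 0.4618 -0.2372  0.    ] [ 0.4664 -0.2244  0.015 ]
brush 0.33 [310. 230.] [ 0.6151 -0.0628  0.    ] [ 0.603  -0.0187  0.114 ]
```

View pics/side0.png

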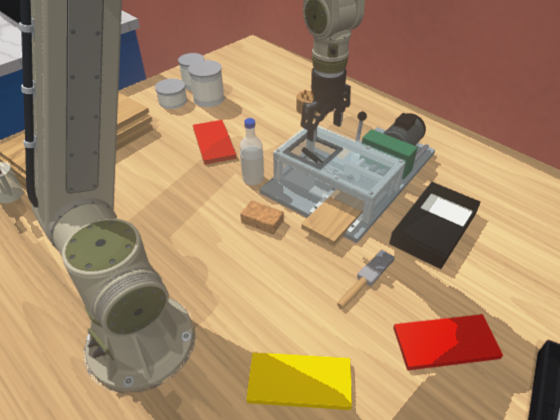

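View pics/wrist0.png

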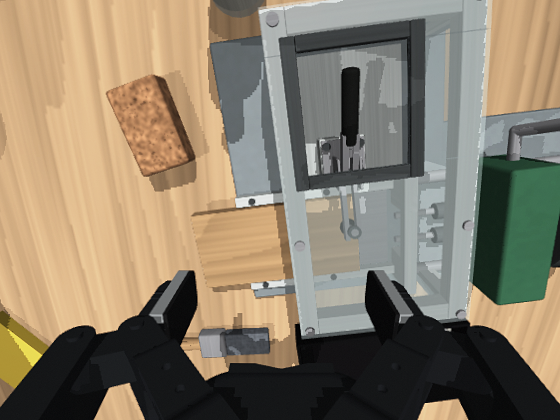

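The side view shows the pine board's near end at (328,220) in front of the guard. The wrist view shows the board's near corners at (193,216) and (204,288), the window opening from (297,51) to (410,168), and the black handle at (350,105). Next I'll fit the machine's pose from the window and guard corners.

```bash
python3 - <<'E'
from h import *
from scipy.optimize import least_squares
np.set_printoptions(precision=4,suppress=True)
c=camera('wrist')
im=c['pixels'][:,:,::-1].copy()
# trim corners (outer, inner), initial pixels
px=np.array([(279,40),(424,20),(424,174),(300,190),(297,52),(410,38),(410,168),(304,178)],float)
loc=np.array([(40+a*h,145+b*w,117) for h,w in((57,62),(45,50)) for a,b in((-1,1),(1,1),(1,-1),(-1,-1))])/1000
def T(p,L):
    cs,sn=np.cos(p[2]),np.sin(p[2]); L=np.atleast_2d(L); return np.c_[p[0]+cs*L[:,0]-sn*L[:,1],p[1]+sn*L[:,0]+cs*L[:,1],L[:,2]]
f=lambda p:(proj(c,T(p,loc))-px).ravel()
s=least_squares(f,[.617,-.06,.11],loss='soft_l1',x_scale=[.01,.01,.1]);p=s.x
print(p,np.degrees(p[2]),f(p).reshape(-1,2).round(1).tolist())
print('window',T(p,[.04,.145,.117]))
b=np.array([at_z(c,q,.038) for q in((193,216),(205,288))]);print('board near',b,np.linalg.norm(b[0]-b[1]))
cs,sn=np.cos(p[2]),np.sin(p[2]);print('in borer',(b[:,:2]-p[:2])@np.array([[cs,-sn],[sn,cs]]))
def poly(L,col):cv2.polylines(im,[proj(c,T(p,L)).round().astype(int)],1,col,1)
poly(loc[:4],(0,0,255));poly(loc[4:],(0,255,0))
poly(np.array([(-30,-80,115),(150,-80,115),(150,230,115),(-30,230,115)])/1e3,(255,0,0))
poly(np.array([(-90,-85,20),(-90,235,20),(165,235,20)])/1e3,(255,0,255))
poly(np.array([(-100,-50,38),(100,-50,38),(100,50,38),(-100,50,38)])/1e3,(0,255,255))
cv2.imwrite('pics/fit.png',im)
# handle & sanding block points
for q in((350,70),(350,90),(350,113),(350,130),(107,92),(157,75),(193,158),(146,176)):print(q,at_d(c,q))
E
```

```text
[ 0.6161 -0.0621  0.1232] 7.057797671961426 [[-0.7, -2.0], [2.0, -0.8], [-0.3, 3.6], [-4.2, 2.9], [-1.5, 0.8], [0.6, 0.3], [0.3, -2.2], [3.9, 0.1]]
window [[0.638  0.0867 0.117 ]]
board near [[ 0.4703 -0.0297  0.038 ]
 [ 0.4766 -0.1289  0.038 ]] 0.09944871925862826
in borer [[-0.1407  0.0501]
 [-0.1467 -0.0492]]
(350, 70) [0.6325 0.1198 0.1087]
(350, 90) [0.6342 0.1048 0.1054]
(350, 113) [0.6369 0.0864 0.099 ]
(350, 130) [0.639  0.0717 0.094 ]
(107, 92) [0.3869 0.1105 0.0324]
(157, 75) [0.4393 0.1283 0.0202]
(193, 158) [0.4692 0.0361 0.0127]
(146, 176) [0.4174 0.0179 0.0322]
```

View pics/fit.png

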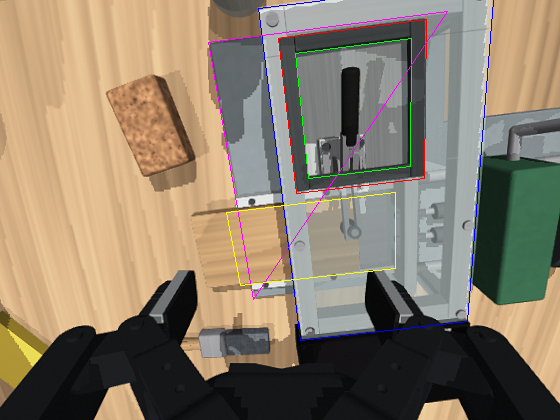

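The fitted outlines match the picture. The board's near end is about 43 mm short of home, and the machine is turned 7°. First I'll shut the gripper and go behind the board's near end, aligned with the machine.

```bash
python3 -m handwheel '[[-0.14,-0.237,0.1,-0.02],[-0.283,-0.474,0.2,-0.039],[-0.283,-0.474,0.35,-0.039],[-0.283,-0.474,0.5,-0.039],[-0.283,-0.474,0.5,-0.039],[-0.283,-0.474,0.5,-0.039]]' -1
python3 - <<'E'
from h import *
s=read_state();print(s['position'],s['eef_rot'],s['force'],s['gripper_width'])
c=camera('side');save(c,'side1.png')
E
```

```text
clock: 2.7
position: [0.4344, -0.0853, 0.1556]
eef_rot: [0.001, 0.662, 0.749, 0.0]
force: [0.4, -0.3, 1.3]
gripper_width: 0.002
grasp_force: 0.0
[ 0.43443598 -0.08529618  0.15564636] [1.14951720e-03 6.62422229e-01 7.49129642e-01 4.99051108e-04] [ 0.43253203 -0.31709507  1.25624451] 0.0018874754675950584
```

```bash
python3 -m handwheel '[[0,0,0.1,0],[0,0,0.195,0],[0,0.02,0.195,0],[0,0.045,0.195,0],[0,0.07,0.195,0],[0,0.1,0.195,0],[0,0.1,0.195,0]]'
python3 - <<'E'
from h import *
c=camera('side');save(c,'side2.png')
c=camera('wrist');save(c,'wrist2.png')
a=cv2.imread('pics/side2.png')[130:270,230:430];b=cv2.imread('pics/wrist2.png')
cv2.imwrite('pics/pair.png',np.hstack([cv2.resize(a,(400,280)),cv2.resize(b,(373,280))]))
E
```

```text
clock: 3.62
position: [0.4639, -0.0814, 0.0959]
eef_rot: [0.001, 0.662, 0.749, 0.0]
force: [-0.4, 0.9, 0.3]
gripper_width: 0.002
grasp_force: 0.0
```

View pics/pair.png

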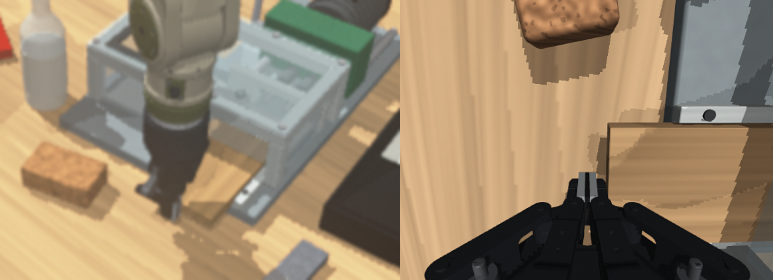

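The fingers (right half, about (588,185)) stand just short of the board's end, square to it. Now I push slowly.

```bash
python3 -m handwheel '[[0,0.02,0,0],[0,0.04,0,0],[0,0.06,0,0],[0,0.08,0,0],[0,0.1,0,0],[0,0.12,0,0],[0,0.12,0,0]]'; python3 -m handwheel '[[0,0.005,0,0],[0,0.01,0,0],[0,0.01,0,0]]';  python3 -m handwheel '[[0,0.005,0,0],[0,0.01,0,0],[0,0.01,0,0]]'
```

```text
clock: 4.6
position: [0.4992, -0.0769, 0.0956]
eef_rot: [0.001, 0.662, 0.749, 0.0]
force: [-0.5, -0.1, -0.8]
gripper_width: 0.002
grasp_force: 0.0
clock: 4.97
position: [0.5012, -0.0765, 0.0954]
eef_rot: [-0.0, 0.663, 0.749, -0.0]
force: [-0.4, -0.5, 1.2]
gripper_width: 0.001
grasp_force: 0.7
clock: 5.35
position: [0.5038, -0.0761, 0.0953]
eef_rot: [-0.0, 0.663, 0.749, -0.001]
force: [-3.9, -0.5, 2.6]
gripper_width: 0.001
grasp_force: 2.2
```

```bash
python3 -m handwheel '[[0,0.005,0,0],[0,0.01,0,0],[0,0.01,0,0]]'; python3 -m handwheel '[[0,0.005,0,0],[0,0.01,0,0],[0,0.01,0,0]]'
python3 - <<'E'
from h import *
c=camera('wrist');save(c,'wrist3.png')
E
```

```text
clock: 5.72
position: [0.5043, -0.0759, 0.0951]
eef_rot: [-0.002, 0.663, 0.749, -0.003]
force: [-11.3, -3.4, 8.9]
gripper_width: -0.003
grasp_force: 6.2
clock: 6.1
position: [0.5048, -0.0757, 0.0948]
eef_rot: [-0.004, 0.663, 0.749, -0.005]
force: [-18.8, -6.4, 14.4]
gripper_width: -0.003
grasp_force: 10.0
```

View pics/wrist3.png

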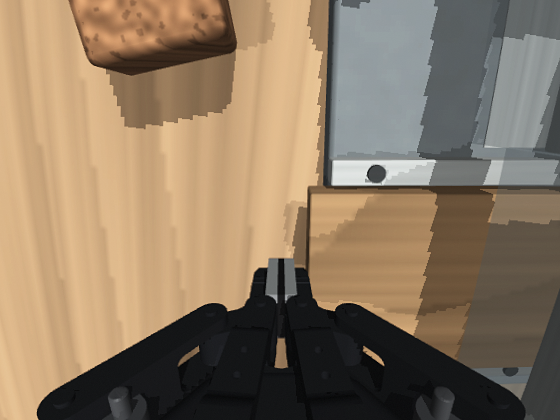

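The board's near edge (column 308) is just ahead of the base edge (column 325), as it should be when home, and the force has risen sharply to about 20 N. I'll back off, go up and look.

```bash
python3 -m handwheel '[[0,-0.04,0,0],[0,-0.14,0,0],[0,-0.14,-0.2,0],[0,-0.14,-0.4,0],[0,-0.14,-0.6,0],[0,0,-0.6,0],[0,0.1,-0.6,0],[0,0.1,-0.6,0]]'
python3 - <<'E'
from h import *
np.set_printoptions(precision=4,suppress=True)
c=camera('wrist');save(c,'wrist4.png')
p=np.array([.6161,-.0621,.1232]);cs,sn=np.cos(p[2]),np.sin(p[2])
def T(L): L=np.atleast_2d(L)/1e3; return np.c_[p[0]+cs*L[:,0]-sn*L[:,1],p[1]+sn*L[:,0]+cs*L[:,1],L[:,2]]
im=c['pixels'][:,:,::-1].copy()
for L,col in(([(-5,95,117),(85,95,117),(85,195,117),(-5,195,117)],(0,255,0)),([(-90,-85,20),(-90,235,20)],(255,0,255)),([(-100,-50,38),(-40,-50,38),(-40,50,38),(-100,50,38)],(0,255,255))):
    cv2.polylines(im,[proj(c,T(L)).round().astype(int)],1,col,1)
cv2.imwrite('pics/fit4.png',im)
for q in('grip','window'):
    for r in pinpoint('wrist',q)[:2]:print(q,r['score'],r['point'],at_z(c,r['point'],.117 if q=='window' else .1),at_d(c,r['point']))
E
```

```text
clock: 7.15
position: [0.5424, -0.0716, 0.2754]
eef_rot: [0.001, 0.662, 0.749, 0.001]
force: [-0.3, -0.2, -1.0]
gripper_width: -0.001
grasp_force: 0.0
grip 0.7 [434.2, 27.1] [0.638  0.0883 0.1   ] [0.638  0.0882 0.1001]
```

View pics/fit4.png

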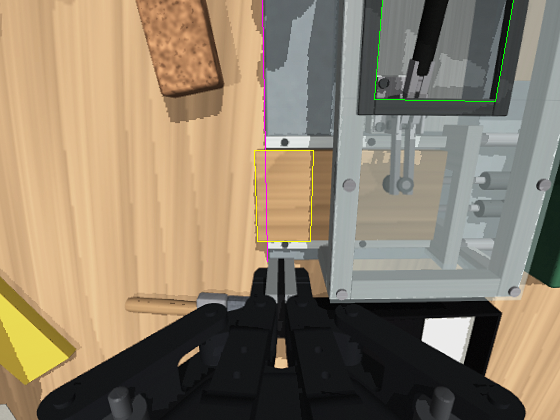

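The board's end now lies on the home outline (column 256), 10 mm ahead of the base edge. Next I'll go over the window.

```bash
python3 -m handwheel '[[0.16,0.13,0,0],[0.32,0.26,0,0],[0.487,0.381,0,0],[0.487,0.381,0.1,0],[0.487,0.381,0.15,0],[0.487,0.381,0.15,0],[0.487,0.381,0.15,0]]'
python3 - <<'E'
from h import *
np.set_printoptions(precision=4,suppress=True)
print(read_state()['position'])
c=camera('wrist');save(c,'wrist5.png');d=camera('scene')['pixels'][230:330,180:360,::-1]
cv2.imwrite('pics/pair5.png',np.hstack([cv2.resize(c['pixels'][:,:,::-1],(440,330)),cv2.resize(d,(360,330))]))
E
```

```text
clock: 8.18
position: [0.6356, 0.0863, 0.2315]
eef_rot: [0.0, 0.663, 0.749, 0.0]
force: [0.0, -1.0, 0.2]
gripper_width: 0.006
grasp_force: 0.0
[0.6356 0.0863 0.2315]
```

View pics/pair5.png

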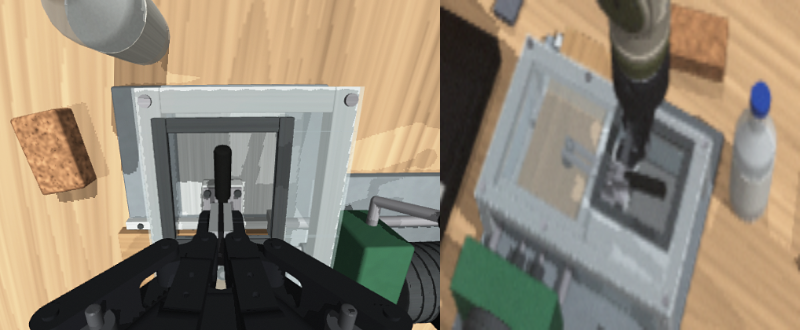

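```bash
python3 - <<'E'
from h import *
s=read_state();R=Rotation.from_quat(s['eef_rot'],scalar_first=True).as_matrix();t=np.array(s['position'])
c=camera('wrist');im=cv2.imread('pics/wrist5.png')
for z,col in((73,(0,0,255)),(36,(0,255,0)),(26,(255,255,0)),(0,(255,0,0))):
    q=proj(c,t+(np.array([(-20,-45,z),(11,-45,z),(11,45,z),(-20,45,z)])/1e3)@R.T)
    cv2.polylines(im,[q.round().astype(int)],0,col,1)
# points of the gripper by depth, in tool frame
v,u=np.mgrid[200:420:4,0:560:4];D=c['depth'][200:420:4,0:560:4]
n=cv2.undistortPoints(np.c_[u.ravel(),v.ravel()].astype(float)[:,None],K(c),np.array(c['dist'],float))[:,0]
P=(np.c_[n,np.ones(len(n))]*D.ravel()[:,None])@Rm(c).T+c['origin'];P=(P-t)@R;ok=(D.ravel()>0)&(abs(P[:,0])<45)
for a in range(0,75,6):
    m=ok&(P[:,2]>=a)&(P[:,2]<a+6)&(abs(P[:,1])<90)
    if m.any():print(a,P[m,1].min().round(3),P[m,1].max().round(3),P[m,0].max().round(3))
cv2.imwrite('pics/g.png',im[150:])
E
```

```text
0 -0.416 0.397 0.031
```

View pics/g.png

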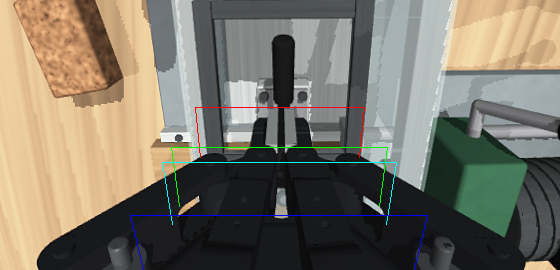

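```bash
python3 - <<'E'
from h import *
s=read_state();R=Rotation.from_quat(s['eef_rot'],scalar_first=True).as_matrix();t=np.array(s['position'])
c=camera('wrist')
v,u=np.mgrid[250:420:2,0:560:2];D=c['depth'][250:420:2,0:560:2]
n=cv2.undistortPoints(np.c_[u.ravel(),v.ravel()].astype(float)[:,None],K(c),np.array(c['dist'],float))[:,0]
P=(np.c_[n,np.ones(len(n))]*D.ravel()[:,None])@Rm(c).T+c['origin'];P=(P-t)@R*1000;ok=(D.ravel()>0)&(abs(P[:,0])<30)
print(ok.sum())
for a in range(-40,78,6):
    m=ok&(P[:,2]>=a)&(P[:,2]<a+6)
    if m.any():print(a,m.sum(),P[m,1].min().round(),P[m,1].max().round(),P[m,0].max().round())
E
```

```text
11660
-28 257 -18.0 20.0 23.0
-22 1036 -60.0 62.0 23.0
-16 2068 -61.0 63.0 20.0
-10 1510 -59.0 60.0 20.0
-4 1503 -54.0 55.0 20.0
2 982 -49.0 50.0 19.0
8 635 -43.0 46.0 18.0
14 1051 -39.0 42.0 15.0
20 534 -35.0 36.0 16.0
26 287 -29.0 31.0 16.0
32 152 -11.0 17.0 14.0
38 77 -13.0 14.0 13.0
44 101 -12.0 14.0 13.0
50 89 -13.0 14.0 13.0
56 90 -12.0 14.0 13.0
62 58 -13.0 13.0 13.0
68 13 -6.0 7.0 13.0
```

Fingers are within ±17 mm below the trim plane at full depth, against a half-opening of 45 to 50 mm. I'll shift 2 mm and go down, slowly at the end.

```bash
python3 -m handwheel '[[0,0.008,0.05,0],[0,0.008,0.13,0],[0,0.008,0.17,0],[0,0.008,0.19,0],[0,0.008,0.205,0],[0,0.008,0.22,0],[0,0.008,0.235,0],[0,0.008,0.235,0]]'; python3 -m handwheel '[[0,0,0.007,0],[0,0,0.014,0],[0,0,0.02,0],[0,0,0.02,0]]'
```

```text
clock: 9.38
position: [0.6387, 0.0878, 0.1607]
eef_rot: [0.001, 0.662, 0.749, 0.001]
force: [0.4, 0.8, 1.8]
gripper_width: -0.002
grasp_force: 1.0
clock: 9.88
position: [0.6386, 0.088, 0.1544]
eef_rot: [0.0, 0.662, 0.749, 0.001]
force: [0.8, 3.0, 4.2]
gripper_width: -0.003
grasp_force: 2.3
```

```bash
python3 -m handwheel '[[0,0,0.005,0],[0,0,0.01,0],[0,0,0.01,0]]'; python3 -m handwheel '[[0,0,0.005,0],[0,0,0.01,0],[0,0,0.01,0]]'
```

```text
clock: 10.25
position: [0.6385, 0.0882, 0.1524]
eef_rot: [0.0, 0.662, 0.749, 0.001]
force: [-2.3, 4.1, 10.7]
gripper_width: -0.007
grasp_force: 5.1
clock: 10.62
position: [0.6386, 0.0882, 0.1521]
eef_rot: [0.001, 0.662, 0.749, 0.002]
force: [-6.0, 4.2, 24.4]
gripper_width: -0.003
grasp_force: 11.8
```

The tips are on the stop at about 79 mm and the force jumps to 24 N. I'll withdraw straight up, move clear and check.

```bash
python3 -m handwheel '[[0,0,-0.05,0],[0,0,-0.2,0],[0,0,-0.4,0],[-0.1,0,-0.5,0],[-0.25,-0.1,-0.5,0],[-0.4,-0.25,-0.5,0],[-0.4,-0.25,-0.5,0],[-0.4,-0.25,-0.5,0]]'
python3 - <<'E'
from h import *
np.set_printoptions(precision=4,suppress=True)
c=camera('wrist');save(c,'wrist6.png')
p=np.array([.6161,-.0621,.1232]);cs,sn=np.cos(p[2]),np.sin(p[2])
def T(L): L=np.atleast_2d(L)/1e3; return np.c_[p[0]+cs*L[:,0]-sn*L[:,1],p[1]+sn*L[:,0]+cs*L[:,1],L[:,2]]
for y in(115,125,135,145,155,165):print(y,at_d(c,proj(c,T([40,y,80]))[0]))
im=c['pixels'][:,:,::-1].copy()
cv2.polylines(im,[proj(c,T([(-100,-50,38),(-40,-50,38),(-40,50,38),(-100,50,38)])).round().astype(int)],1,(0,255,255),1)
cv2.imwrite('pics/fit6.png',im)
for n in('scene','side'):
    c=camera(n);save(c,n+'6.png')
    for q in('bottle','sanding_block','tray','brush'):
        r=pinpoint(n,q)
        if r:print(n,q,np.array(r[0]['point']).round(),at_z(c,r[0]['point'],0))
E
```

```text
clock: 11.62
position: [0.5781, -0.0414, 0.2977]
eef_rot: [-0.0, 0.663, 0.749, -0.0]
force: [-0.4, 0.3, 0.2]
gripper_width: -0.002
grasp_force: 0.0
115 [0.6427 0.0572 0.0761]
125 [0.6407 0.067  0.079 ]
135 [0.6394 0.0769 0.0791]
145 [0.6383 0.0869 0.0788]
155 [0.6371 0.0969 0.0785]
165 [0.6358 0.1068 0.0788]
scene bottle [336. 288.] [0.5284 0.2266 0.    ]
scene sanding_block [308. 243.] [0.422  0.0703 0.    ]
scene tray [177. 273.] [ 0.7313 -0.259   0.    ]
scene brush [281. 287.] [0.608  0.0706 0.    ]
side bottle [255. 177.] [0.5364 0.22   0.    ]
side sanding_block [261. 224.] [0.4169 0.0688 0.    ]
side tray [434. 226.] [ 0.7304 -0.264   0.    ]
side brush [365. 283.] [ 0.4557 -0.249   0.    ]
```

View pics/fit6.png

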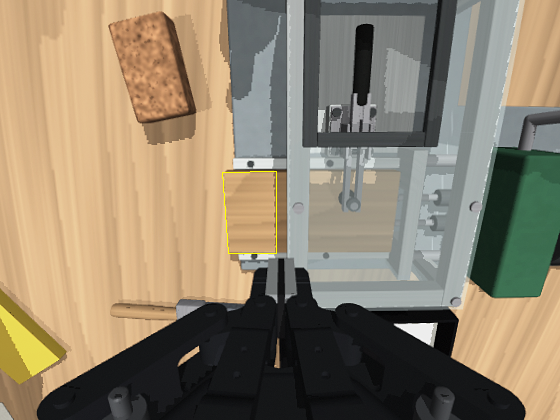

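The handle is level at 79 mm along its whole length, and the board's end lies on the home outline (column 224). The bottle, sanding block, tray and brush are where they were, so I'm handing in.

```bash
python3 -c "
from bench import *
print(finish_job())"
```

```text
the job is handed in; nothing more can be done
None
```

The board is pushed home against the fence and the clamp handle is pressed level onto its stop; the guard and the other items looked untouched, and the job is handed in with the arm clear at about 12 s.

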